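# Hang the bulb planter on the tool carousel

### The job

Turn the tool carousel until its one empty two-pronged hook points forward, over the long front foot of its base, while the bulb planter still stands on the bench. Then hang the bulb planter there by its T-handle, with the handle bar laid across both prongs and the stem between them, and let go with the carousel still facing forward. Leave the sprinkling can, vase, succulent bowl and flowerpot standing where they are.

Things in the scene. Friction and masses are not known exactly. Their poses are not given: they have to be found in the camera images.
- rotor (a joint): Turning angle of the carousel head about its vertical axis, rad, positive anticlockwise seen from above; 0 (or a whole turn) = the empty hook points exactly forward over the long foot. Turns freely either way (9 rad each side of 0); friction 0.12 N m, no spring: stays where it is left.
- carousel_axis (a point): Point on the turning axis, 234 mm above the bench (level with the upper side of the prongs), fixed to the base. x points backwards (away from the long foot), z up. All that turns lies within 150 mm of the axis. Post 28 mm thick; base a steel disc 150 mm across, 12 mm high, two short feet at the back.
- hub_top (a point): Centre of the top of the turning steel hub, 246 mm above the bench; hub 104 mm across. It has four like two-pronged hooks 90 degrees apart; three carry T-handled tools (fork, dibber, hoe) that are fixed to it, the tops of their bars 256 mm and their lower ends 75 mm or more above the bench.
- foot_tip (a point): Tip of the base's one long foot, which marks the front: 200 mm from the axis, roughly towards the robot; 30 mm wide, 10 mm high.
- front_mark (a point): Fixed point above the long foot, 115 mm in front of the axis and 234 mm above the bench: where hook_seat is when the empty hook points forward.
- hook_seat (a point): Middle of the empty hook, half-way between its prongs, level with their upper side (234 mm up), 115 mm from the axis. x points in to the axis, y across the prongs. Prongs: 8 mm bars at y = +-34 mm (60 mm free between), level from 21 mm inside to 22 mm outside this point; ends turn up to 256 mm above the bench, 149 mm from the axis.
- spinner_grip (a point): Centre line of the upright black spinner knob on the hub, 292 mm above the bench: a round pin 16 mm thick, from 248 to 310 mm above the bench, 42 mm from the axis, opposite the empty hook. It spins freely about itself, so it can be held at fixed gripper yaw and led round a circle to turn the head.
- planter_handle (a point): Centre of the wooden T-handle bar of the stainless bulb planter (loose, 0.35 kg). Bar 130 mm along y, 22 mm wide (x), 22 mm high; this point is 165 mm above the planter's foot. A 12 mm stem runs down from mid-bar to 93 mm above the foot; below is a tube 64 mm across its top, 54 mm at its foot. Both bar ends alike. Hung, it is 11 mm above hook_seat.
- can: Red plastic sprinkling can, body 104 mm across, 122 mm high, handle over it to 156 mm; spout with rose to +x (135 mm from the centre), back handle to -x (95 mm). Origin: centre of its underside, z up. It must stay where it stands.
- vase: Glass propagation vase, 72 mm across low down, narrow neck, 155 mm high, with a light cutting whose leaves (no obstacle) reach 195 mm. Origin: centre of its underside, z up. It must stay where it stands.
- bowl: White ceramic succulent bowl, 104 mm across, 52 mm high, plants to 75 mm. Origin: centre of its underside, z up. It must stay where it stands.
- pot: Terracotta flowerpot, 92 mm across, 80 mm high. Origin: centre of its underside, z up. It must stay where it stands.
Not all that is in view belongs to the job. Of the things like the part that bears planter_handle, leave any that is orange or turquoise; of the rest the smaller one is meant.

How it is judged (in metres and radians):
On the way, in this order (a step that is already met when the one before it is completed fails the run):
1. the empty hook points forward while the planter still stands on the bench (horizontal distance between hook_seat and front_mark below 0.025 m and height (world z) of planter_handle below 0.19 m), for 0.2 s.
2. the planter's handle bar lies across both prongs of the forward hook (z of planter_handle in the frame of hook_seat between 0.005 and 0.018 m and x of planter_handle in the frame of hook_seat between -0.025 and 0.025 m and y of planter_handle in the frame of hook_seat between -0.026 and 0.026 m and angle between planter_handle's own z axis and vertical below 0.18 rad and angle between the y axis of planter_handle and the y axis of hook_seat, either way round below 0.2 rad and horizontal distance between hook_seat and front_mark below 0.025 m), for 0.2 s.
At the end, for the whole second after the job is handed in: Planter hanging upright (10 degrees), its bar across both prongs of the empty hook: centre 5 to 18 mm above hook_seat, within 25 mm along and 26 mm across the prongs, square within 0.2 rad; hook_seat within 25 mm (horizontally) of front_mark; carousel at rest (all of step 2 and velocity of joint rotor between -0.1 and 0.1 rad/s); the robot touches nothing.
It fails at once if the sprinkling can is shifted by more than 30 mm or tipped (distance of can from where it was at the start of the episode above 0.03 m or angle between can's own z axis and vertical above 0.3 rad).
It fails at once if the glass vase is shifted by more than 30 mm or tipped (distance of vase from where it was at the start of the episode above 0.03 m or angle between vase's own z axis and vertical above 0.3 rad).
It fails at once if the succulent bowl is shifted by more than 30 mm or tipped (distance of bowl from where it was at the start of the episode above 0.03 m or angle between bowl's own z axis and vertical above 0.3 rad).
It fails at once if the terracotta pot is shifted by more than 30 mm or tipped (distance of pot from where it was at the start of the episode above 0.03 m or angle between pot's own z axis and vertical above 0.3 rad).
It also fails if it takes over 58 s, if anything falls off the work surface, if the arm or the gripper's body presses on something with over 40 N, if the wrist force passes 120 N, or if a joint passes its speed limit or range.

### The arm

A 6-joint arm with a two-finger parallel gripper is mounted at the origin on the work surface. World frame = base frame: x ahead of the robot, y to its left, z up, the work surface at z = 0. Lengths are in mm, angles in rad, forces in N, time in s.
With the tool pointing down it reaches from about 400 to 925 mm from the base axis. Payload 12.5 kg.
Tool frame: the origin (TCP) lies where the fingers leave the gripper's body, on its centre line; the fingertips stand 78 mm ahead of it and the grasp point (between the pads) lies 59 mm ahead of it; z points along the fingers, y is the direction in which the jaws open and shut (so a half turn about z gives the same grasp; the last joint's range is limited). The gripper opens to 95 mm and grips with 3 to 60 N. Pads are 20 mm wide; open, the fingers measure 119 mm over their backs; the gripper's body (75 mm by 180 mm) begins 59 mm behind the grasp point.
Start: joints at [1.209, 0.491, 1.559, -0, 1.092, -0.106], TCP at [158.117, 604.679, 292.261] pointing down, gripper open.
Joint ranges: [-3.1, 3.1], [-0.84, 2.19], [0.05, 2.79], [-1.13, 4.28], [0.06, 2.93], [-2.69, 2.69]. Speed limits (rad/s): [2.22, 2.22, 2.79, 3.14, 3.14, 3.14].

### API

Orientations are given as [roll, pitch, yaw] about the fixed x, y, z axes, in that order (R = Rz(yaw) Ry(pitch) Rx(roll)).
In Python, from cell import env, viewer, ticket, search_frame gives the robot as it stands.
- The arm moves only by the shell command python3 -m inch 'ROWS'. ROWS is a JSON object of lists of equal length, an entry for each row: "hand": the opening, from 0 (shut) to 1 (fully open); "delta_pos": the shift along the tool's x, y, z in cm, a list of three; "turn": the turn about the tool's z in rad. A call has 1 to 20 rows; each row shifts and turns the commanded pose from where the row before left it, along the tool's axes as they then stand; what a row does not reach is not made up. A row lasts 1/10 s, in which the tool goes at most 50 mm and 8.59 degrees, less where a joint would pass 70% of its speed; a pose out of reach is approached as far as the arm can. A call is refused whole if a number of a shift passes 5 or a number of a turn 0.15, either way. A call with a gripper value outside its range is refused whole. The fingers move at their own pace and stop on an object; the grip force is fixed at half the most. Time passes only in rows, so rows that do not move let the fingers close. It gives the time, the measured TCP pose, the force and the opening at its end, in the units of the state.
- env.state(): the state, without advancing time (a new reading comes with each control period).
- viewer.read_camera(name): name is "scene" or "top" or "wrist"; returns (picture, depth): 384x512x3 uint8, blue, green, red; 384x512 float32, mm along the optical axis (not along the pixel's ray), 0 where there is no reading.
- viewer.get_calibration(name): a dict with "fx", "fy", "cx", "cy" (pixels), "k1" (the pictures are not rectified: a ray, as slopes to the right and down, at radius r is drawn at 1 + k1 r^2 times it, then the intrinsics apply), "T" (4x4, takes a point from camera to world coordinates). Camera axes: x right, y down, z forward; pixel columns grow to the right and rows downward; lengths in mm; the calibration is good to about 2 mm. A picture is of the moment at which its call begins: read the wrist's pose just before it. get_calibration takes no time and is no camera call; for the wrist camera it gives the pose at the moment of the call.
- ticket.job_done(): hands the job in, once; it reports no verdict.
Trained networks look in the newest picture that a camera, given by its name, has taken for a name from the list of things; names that differ only in an ending like _2 or _b are one class to them, and where a whole thing is asked for, a point or a joint stands for the part that bears it (a point fixed in the world has none). Each returns a list of dicts, best first, with "p" (0 to 1); they miss things now and then, are a little off and sometimes report something else, mostly with a low value. They report only what shows in the picture. A call takes as long as a camera call. They do not tell look-alikes from the thing itself.
- search_frame(camera, label): "centre" ([column, row] in pixels, amid what is visible of it).
The state is a dict: "t": time; "joints": joint angles; "qvel": joint speeds; "tau": joint torques, N m; "eef_pos": TCP position; "tcp_rot": TCP orientation; "ft_force": force on the tool from outside, world axes, zero at the start; "moment": the same for the moment, N m; "opening": opening from 0.0 (shut) to 1.0 (fully open).
Only numpy, scipy, OpenCV 4.12 (cv2) and the standard library are available. Lean on these libraries where they do the work, as an engineer would, in place of code of your own. Each camera call takes 0.05 s, during which the arm holds its last target.

## Working session

There is one attempt and no reset: what is moved stays moved. The work goes in short steps, Python scripts to look and compute and a shell command to move; the robot and the scene stay as the last step left them, time stands still between calls to the robot, and variables do not carry over. Pictures are saved under pics/ and viewed, and the job is handed in when it is done.

```bash
ls; mkdir -p pics
cat > h.py <<'E'
import numpy as np, cv2
from cell import env, viewer, ticket, search_frame
def ray(c,uv):
    x=(uv[0]-c['cx'])/c['fx']; y=(uv[1]-c['cy'])/c['fy']
    xd,yd=x,y
    for _ in range(20):
        s=1+c['k1']*(x*x+y*y); x=xd/s;y=yd/s
    return np.array([x,y,1.0])
def world(c,uv,d):
    p=ray(c,uv)*d; T=np.array(c['T']); return T[:3,:3]@p+T[:3,3]
def atz(c,uv,z):
    T=np.array(c['T']); r=T[:3,:3]@ray(c,uv); o=T[:3,3]; return o+r*(z-o[2])/r[2]
def cloud(c,D):
    h,w=D.shape
    vv,uu=np.mgrid[:h,:w]
    x=(uu-c['cx'])/c['fx']; y=(vv-c['cy'])/c['fy']; xd,yd=x.copy(),y.copy()
    for _ in range(20):
        s=1+c['k1']*(x*x+y*y); x=xd/s;y=yd/s
    P=np.stack([x*D,y*D,D],-1); T=np.array(c['T']); return P@T[:3,:3].T+T[:3,3]
def proj(c,p):
    T=np.array(c['T']); q=T[:3,:3].T@(np.array(p)-T[:3,3]); x,y=q[:2]/q[2]; s=1+c['k1']*(x*x+y*y)
    return np.array([c['fx']*x*s+c['cx'],c['fy']*y*s+c['cy']])
E
python3 - <<'E'
from h import *
for n in ['scene','top']:
    I,D=viewer.read_camera(n); cv2.imwrite(f'pics/{n}0.png',cv2.resize(I,None,fx=1.5,fy=1.5)); np.savez(f'{n}0.npz',I=I,D=D)
    c=viewer.get_calibration(n); print(n,np.round(np.array(c['T']),3).tolist(),c['fx'],c['k1'])
    for l in ['rotor','planter_handle','hook_seat','spinner_grip','foot_tip','hub_top','can','vase','bowl','pot']:
        r=search_frame(n,l)
        for q in r[:4]:
            u,v=map(int,q['centre']); d=D[v,u]
            print(n,l,np.round(q['centre'],1),round(q['p'],2),np.round(world(c,q['centre'],d)) if d>0 else None)
print(env.state())
E
```

```text
pics
scene [[-0.443, 0.713, -0.543, 1072.504], [0.897, 0.348, -0.273, 212.607], [-0.005, -0.608, -0.794, 1020.688], [0.0, 0.0, 0.0, 1.0]] 376.19657490473844 -0.11975231127316223
scene rotor [253.8 224.5] 0.66 [620. -13. 247.]
scene planter_handle [153.8 137.3] 0.88 [ 393. -502.  143.]
scene planter_handle [207.8 116. ] 0.82 [  79. -491.   -2.]
scene planter_handle [249.7 236.7] 0.7 [656.  -6. 247.]
scene planter_handle [192.4 162.8] 0.57 [ 417. -336.  117.]
scene hook_seat [250.5 225.1] 0.64 [624. -20. 245.]
scene spinner_grip [264.4 208.9] 0.61 [599.   5. 297.]
scene foot_tip [250.2 236.3] 0.66 [652.  -7. 244.]
scene hub_top [254.3 223.8] 0.86 [615. -14. 243.]
scene can [385.9 256.8] 0.78 [478. 322. 113.]
scene can [344.2 216.5] 0.26 [361. 172.  60.]
scene vase [239.3 172.3] 0.61 [ 396. -174.  130.]
scene bowl [345.2 219.3] 0.59 [373. 179.  64.]
scene pot [358.2 343.3] 0.82 [726. 327.  81.]
scene pot [251.9 223.7] 0.48 [619. -19. 245.]
top [[0.06, -0.974, 0.218, 258.57], [-0.998, -0.058, 0.015, -75.856], [-0.002, -0.218, -0.976, 1304.014], [0.0, 0.0, 0.0, 1.0]] 350.1915061598113 -0.
[... 578 characters left out ...]
.5 139.7] 0.62 [715. 328.  80.]
{'t': 1.1, 'joints': array([ 1.20937753e+00,  4.90910707e-01,  1.55892354e+00, -6.97178200e-06,
        1.09165570e+00, -1.05599171e-01]), 'qvel': array([-5.48497954e-04,  1.08169965e-03,  1.91074242e-04, -2.80143161e-04,
        1.75443670e-03,  1.50476696e-06]), 'tau': array([-9.12691030e-04, -6.12478852e+01, -2.58419645e+01,  6.93484023e-02,
        4.45863185e-02, -3.23024210e-05]), 'eef_pos': array([158.13121533, 604.67497998, 292.24616928]), 'tcp_rot': array([3.14149117e+00, 1.69778680e-05, 2.88577624e+00]), 'ft_force': array([ 0.01138147, -0.14191196,  0.90316341]), 'moment': array([ 0.01715946, -0.01032423,  0.00468948]), 'opening': 1.0019150235779917}
```

View pics/scene0.png

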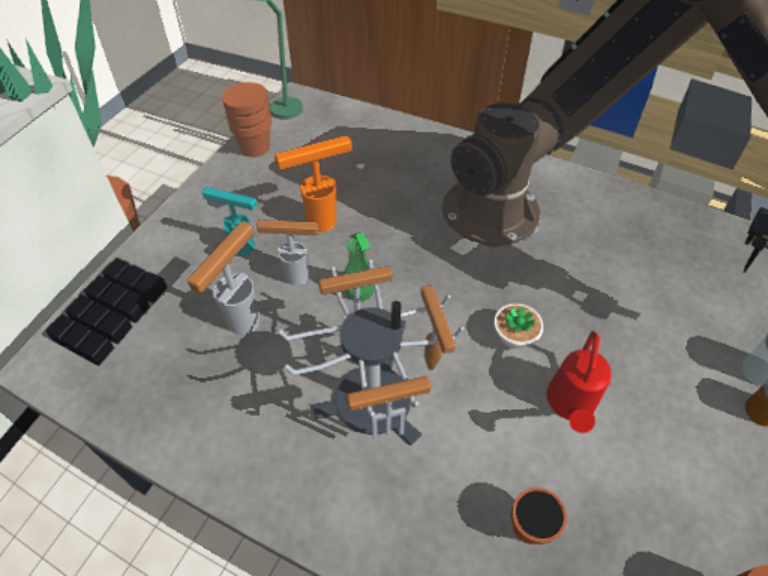

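View pics/top0.png

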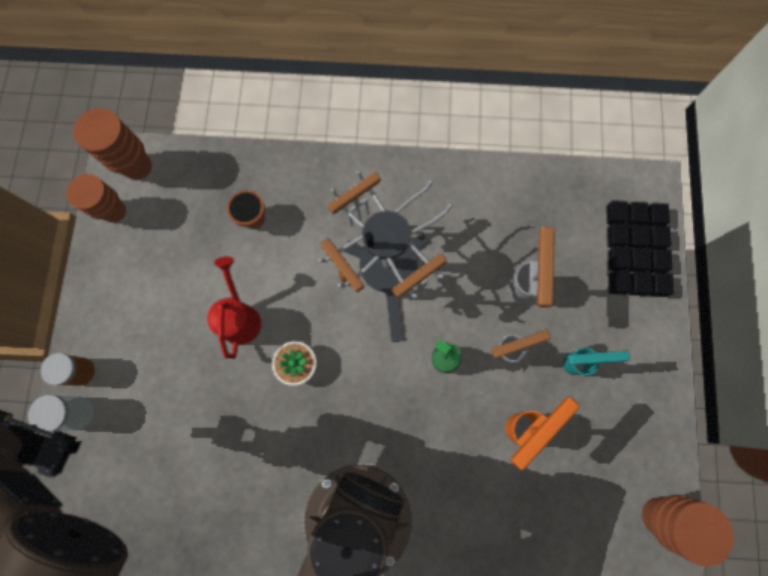

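Run:
```python
from h import *
z=np.load('top0.npz'); I,D=z['I'],z['D']; c=viewer.get_calibration('top')
P=cloud(c,D); 
cx,cy=600,-14
m=(np.abs(P[...,0]-cx)<200)&(np.abs(P[...,1]-cy)<200)&(D>0)
# hub: dark gray z~246 
hub=m&(np.abs(P[...,2]-246)<5)&(np.hypot(P[...,0]-605,P[...,1]+14)<70)&(I.max(-1)<110)
pts=P[hub][:,:2]; 
(ux,uy),r=cv2.minEnclosingCircle(pts.astype(np.float32)); print('hub',len(pts),pts.mean(0),(ux,uy),r,P[hub][:,2].mean())
big=cv2.resize(I[80:250,170:380],None,fx=3.7,fy=3.4,interpolation=cv2.INTER_CUBIC); cv2.imwrite('pics/topc.png',big)
# spinner
s=m&(P[...,2]>275)&(P[...,2]<330); print('knob',s.sum(),P[s].mean(0), P[s][:,2].max())
# prongs
hx,hy=ux,uy
pr=m&(np.abs(P[...,2]-240)<25)&(np.hypot(P[...,0]-hx,P[...,1]-hy)>60)&(np.hypot(P[...,0]-hx,P[...,1]-hy)<155)
ang=np.arctan2(P[...,1]-hy,P[...,0]-hx)
a=np.degrees(ang[pr]); print(np.histogram(a,bins=24,range=(-180,180)))
# planter
b=(P[...,2]>155)&(P[...,2]<190)&(np.hypot(P[...,0]-412,P[...,1]+325)<90)&(I[...,2]>I[...,0]+30)
q=P[b]; print('bar',len(q),q.mean(0)); (a0,sz,an)=cv2.minAreaRect(q[:,:2].astype(np.float32)); print(a0,sz,an,np.median(q[:,2]))
# foot
f=(P[...,2]>3)&(P[...,2]<20)&(np.abs(P[...,1]-hy)<60)&(P[...,0]<560)&(P[...,0]>370)
q=P[f]; print('foot',len(q)); print(cv2.minAreaRect(q[:,:2].astype(np.float32)), q[:,0].min(), q[:,1].mean()); 
for x in range(400,560,15):
    k=q[np.abs(q[:,0]-x)<7.5]; print(x,len(k),k[:,1].mean() if len(k) else 0, k[:,2].mean() if len(k) else 0)
```

```text
hub 716 [617.93311894 -33.17499447] (610.8359375, -35.80464553833008) 59.83980178833008 246.60799357360065
knob 40 [ 5.89204040e+02 -2.78078586e-01  3.02206803e+02] 313.17850318080605
(array([ 36, 124,  70,  85, 100,   1,   0,  61,  10,  27,  50,   4,  26,
       131,  84, 116,  74,   0,  70, 105,  68, 122,  49,   0]), array([-180., -165., -150., -135., -120., -105.,  -90.,  -75.,  -60.,
        -45.,  -30.,  -15.,    0.,   15.,   30.,   45.,   60.,   75.,
         90.,  105.,  120.,  135.,  150.,  165.,  180.]))
bar 271 [ 410.68393341 -332.21168557  175.48546886]
(411.5531005859375, -334.0399475097656) (21.99219512939453, 126.18407440185547) 22.32168197631836 175.62257528129976
foot 527
((465.0988464355469, -34.6613655090332), (119.82533264160156, 188.6759490966797), 88.79341125488281) 370.1472515208407 -41.5744317221297
400 21 -34.120096624960816 4.301614873454572
415 25 -40.18445528266839 4.87079385698099
430 46 -53.799614956158074 9.043167821894219
445 45 -49.456134636444354 9.113136793832599
460 48 -50.03472889757621 8.53543611649861
475 55 -45.094354808905145 8.107357413056842
490 51 -47.64388306842183 8.759939677066848
505 47 -41.02829153175676 8.52981589500285
520 56 -42.746585218577316 7.741652066646306
535 42 -35.45136959494115 8.301845782638084
550 51 -19.394575698529298 11.4684377493082
```

View pics/topc.png

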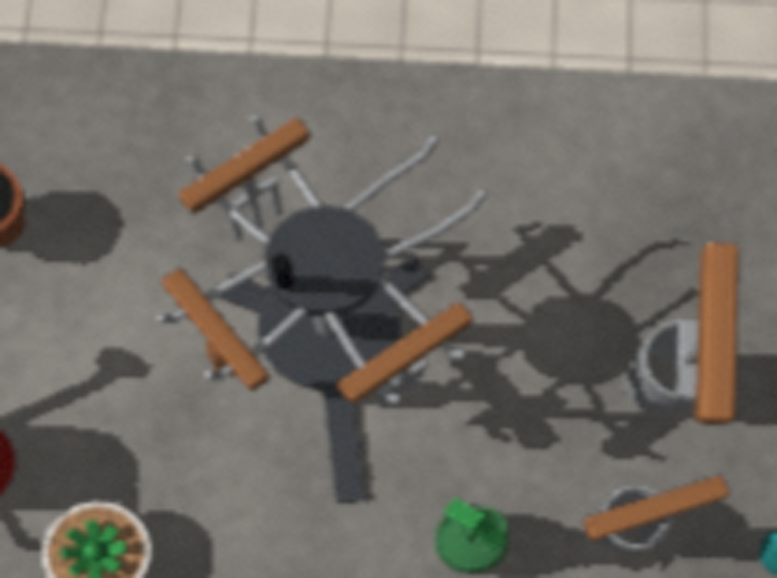

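Run:
```python
from h import *
from scipy.optimize import least_squares
for n in ['top','scene']:
    z=np.load(n+'0.npz'); I,D=z['I'],z['D']; c=viewer.get_calibration(n); P=cloud(c,D)
    H=cv2.cvtColor(I,cv2.COLOR_BGR2HSV)
    m=(P[...,2]>246)&(P[...,2]<266)&(np.hypot(P[...,0]-605,P[...,1]+25)<190)&(I[...,2].astype(int)>I[...,0]+30)
    k,L,st,ce=cv2.connectedComponentsWithStats(m.astype(np.uint8))
    C=[]
    for i in range(1,k):
        if st[i,4]<40: continue
        q=P[L==i]; q=q[np.abs(q[:,2]-256)<4]; r=cv2.minAreaRect(q[:,:2].astype(np.float32)); bp=cv2.boxPoints(r)
        e=bp[1]-bp[0]; e2=bp[2]-bp[1]; e=e if np.hypot(*e)>np.hypot(*e2) else e2
        print(n,st[i,4],np.round(r[0],1),np.round(r[1],1),round(np.degrees(np.arctan2(e[1],e[0]))%180,1),q[:,2].mean()); C.append(r[0])
    hub=(np.abs(P[...,2]-246)<4)&(np.hypot(P[...,0]-608,P[...,1]+30)<60)&(I.max(-1)<120)
    hub=cv2.morphologyEx(hub.astype(np.uint8),cv2.MORPH_OPEN,np.ones((5,5)));print('hub',P[hub>0].mean(0),hub.sum(), cv2.minAreaRect(P[hub>0][:,:2].astype(np.float32)))
    s=(P[...,2]>275)&(P[...,2]<330)&(np.hypot(P[...,0]-590,P[...,1]+5)<60)
    print('knob',s.sum(),P[s].mean(0),P[s].min(0),P[s].max(0))
    b=(P[...,2]>165)&(P[...,2]<190)&(np.hypot(P[...,0]-412,P[...,1]+325)<90)&(I[...,2].astype(int)>I[...,0]+30)
    q=P[b]; r=cv2.minAreaRect(q[:,:2].astype(np.float32)); print('planter',r,np.median(q[:,2]))
    g=(P[...,2]>246)&(P[...,2]<262)&(np.hypot(P[...,0]-720,P[...,1]+90)<80)
    print('tips',g.sum())
    # prong points
    pr=(np.abs(P[...,2]-234)<12)&(P[...,0]>600)&(P[...,1]<-30)&(np.hypot(P[...,0]-608,P[...,1]+30)>62)&(np.hypot(P[...,0]-608,P[...,1]+30)<140)
    q=P[pr]; a=np.degrees(np.arctan2(q[:,1]+30,q[:,0]-608)); print(np.histogram(a,bins=18,range=(-90,90))[0])
```

```text
top 275 [705.2  44.2] [ 22.9 124.6] 129.8 256.1303181798136
top 263 [543.1  56. ] [128.7  19.9] 40.6 256.09201882739313
top 293 [ 530.8 -105.2] [ 21.9 125.9] 130.7 256.12486641317764
hub [622.45683554 -33.48047868 246.57738009] 384 ((620.37939453125, -34.28193664550781), (95.90323638916016, 72.88568115234375), 38.78653335571289)
knob 40 [ 5.89204040e+02 -2.78078586e-01  3.02206803e+02] [583.55675086  -7.60642668 277.26693455] [599.23443729   7.25516327 313.17850318]
planter ((411.5577697753906, -334.03802490234375), (21.982187271118164, 126.18407440185547), 22.32168197631836) 175.7096400109706
tips 49
[ 0  3 51  1  0 14 39  7  1  0  0  0  0  0  0  0  0  0]
scene 389 [ 531.9 -107. ] [ 23.7 128.6] 130.6 255.15713349394832
scene 403 [544.7  54.5] [128.4  22.3] 40.5 255.3015152708284
scene 541 [706.8  42.6] [ 22.2 128.3] 130.7 254.97185503840194
hub [622.70850607 -34.6485584  245.5372887 ] 971 ((620.424560546875, -34.18605041503906), (99.12039184570312, 94.5080795288086), 24.726856231689453)
knob 72 [595.39526924   1.06872666 298.03879483] [585.38397748  -7.29758779 276.64470269] [600.30217913   7.0184624  312.86727539]
planter ((411.2489929199219, -336.7267150878906), (26.37876319885254, 127.38744354248047), 21.797040939331055) 174.77272977911525
tips 56
[ 0  4 93  6  0 20 81 29 13  0  0  0  0  0  0  0  0  0]
```

```bash
python3 - <<'E'
from h import *
ax=np.array([618.6,-31.3])
for n in ['top','scene']:
    z=np.load(n+'0.npz'); I,D=z['I'],z['D']; c=viewer.get_calibration(n); P=cloud(c,D)
    r=np.hypot(P[...,0]-ax[0],P[...,1]-ax[1]); a=np.degrees(np.arctan2(P[...,1]-ax[1],P[...,0]-ax[0]))%360
    sat=cv2.cvtColor(I,cv2.COLOR_BGR2HSV)[...,1]
    m=(r>95)&(r<205)&(np.abs(a-185)<14)&(P[...,2]<22)&(P[...,2]>-10)
    print(n,m.sum())
    # height-based and colour-based
    f=m&(P[...,2]>6); print('h',f.sum(),np.median(a[f]),P[f][:,2].mean(), r[f].max())
    g=m&(I.max(-1)<75); print('c',g.sum(),np.median(a[g]))
    for rr in range(100,205,15):
        k=f&(np.abs(r-rr)<8); print(rr,k.sum(),np.round([a[k].min(),a[k].mean(),a[k].max()],1) if k.any() else '')
    d=np.hypot(P[...,0]-411,P[...,1]+335)
    q=(P[...,2]>200)&(d<230)&(P[...,1]<-150)
    print('tall',q.sum(),P[q].min(0) if q.any() else '',P[q].max(0) if q.any() else '')
    if q.any():
        rr=cv2.minAreaRect(P[q][:,:2].astype(np.float32));print(rr)
    q=(P[...,2]>100)&(d<130)&(d>70);print(q.sum(),P[q].min(0) if q.any() else '',P[q].max(0) if q.any() else '')
E
python3 - <<'E'
from h import *
z=np.load('scene0.npz');I=z['I']
cv2.imwrite('pics/scenec.png',cv2.resize(I[100:310,110:330],None,fx=3.4,fy=2.8,interpolation=cv2.INTER_CUBIC))
E
```

```text
top 562
h 220 189.8954694331727 10.866328205876231 200.96177427427799
c 228 191.07809278062848
100 25 [173.5 189.4 198. ]
115 32 [178.5 190.2 197.9]
130 32 [172.7 189.5 196.5]
145 36 [176.9 189.2 196.3]
160 33 [185.3 190.2 195.3]
175 30 [177.6 189.8 194.7]
190 33 [186.1 190.2 194.5]
tall 1079 [ 181.7401193  -435.18809885  207.62345426] [ 638.44442248 -150.20856932  256.73935909]
((408.02471923828125, -348.08941650390625), (407.87158203125, 257.6104431152344), 24.717580795288086)
245 [ 374.60240915 -463.83189573  106.44438667] [ 539.52755429 -351.22273471  239.88475123]
scene 265
h 17 187.02190505402075 9.61851184265009 200.870524504163
c 1 187.74927653320455
100 2 [183.1 183.5 183.9]
115 0 
130 0 
145 0 
160 0 
175 2 [186.  186.2 186.3]
190 11 [185.9 187.4 188.8]
tall 1165 [ 181.53826916 -438.24528128  200.24159873] [ 639.09235279 -150.82399692  255.45454041]
((409.55767822265625, -349.01239013671875), (408.12066650390625, 259.67919921875), 24.45648956298828)
263 [ 371.99980235 -463.68232351  103.92276185] [ 538.12704952 -209.44072068  237.98311404]
```

View pics/scenec.png

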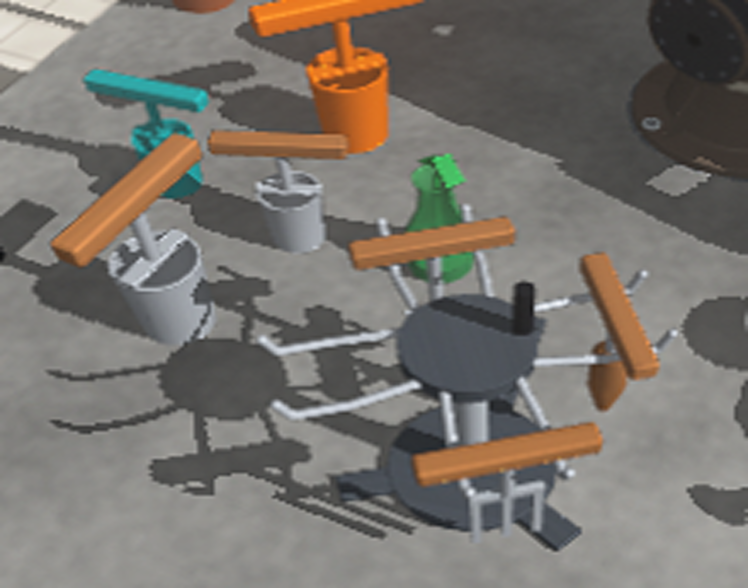

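Run:
```python
from h import *
z=np.load('top0.npz'); I,D=z['I'],z['D']; c=viewer.get_calibration('top'); P=cloud(c,D)
m=((P[...,2]>195)&(P[...,1]<-180)&(P[...,0]<640)&(P[...,0]>100)).astype(np.uint8)
k,L,st,ce=cv2.connectedComponentsWithStats(m)
for i in range(1,k):
    if st[i,4]>20:
        q=P[L==i]; r=cv2.minAreaRect(q[:,:2].astype(np.float32)); print(st[i,4],r,np.median(q[:,2]),np.round(cv2.boxPoints(r)).tolist())
y=np.radians(112.3); c0=np.array([411.4,-335.3]); yt=np.array([np.sin(y),-np.cos(y)]); xt=np.array([np.cos(y),np.sin(y)])
print([ (c0+a*90*yt+b*38*xt).round() for a in(1,-1) for b in(1,-1)])
# moves to knob
s=env.state(); p=s['eef_pos']; yw=s['tcp_rot'][2]
d=np.array([591.2,0.5])-p[:2]; X=np.array([np.cos(yw),np.sin(yw)]); Y=np.array([np.sin(yw),-np.cos(yw)])
print(s['t'],'dx,dy tool',d@X,d@Y)
```

```text
483 ((562.8187866210938, -371.650390625), (30.535188674926758, 152.1552734375), 89.21774291992188) 233.36518493347444 [[487.0, -386.0], [639.0, -388.0], [639.0, -357.0], [487.0, -355.0]]
681 ((230.07455444335938, -370.25225830078125), (30.656965255737305, 174.0481719970703), 48.43870544433594) 235.0427860672287 [[155.0, -324.0], [285.0, -439.0], [305.0, -417.0], [175.0, -301.0]]
[array([ 480., -266.]), array([ 509., -336.]), array([ 314., -334.]), array([ 343., -405.])]
1.1 dx,dy tool -571.8530630480857 -474.9316297818842
```

```bash
python3 -m inch '{"hand":[1,1,1,1,1,1,1,1,1,1,1,1,1,1,1,1,1,1,1,1],"delta_pos":[[0,0,-4],[0,0,-4],[-3.3,-2.7,-3],[-3.3,-2.7,0],[-3.3,-2.7,0],[-3.3,-2.7,0],[-3.3,-2.7,0],[-3.3,-2.7,0],[-3.3,-2.7,0],[-3.3,-2.7,0],[-3.3,-2.7,0],[-3.3,-2.7,0],[-3.3,-2.7,0],[-3.3,-2.7,0],[-3.3,-2.7,0],[-3.3,-2.7,0],[-3.3,-2.7,0],[-3.3,-2.7,0],[-1,-1,0],[0,0,0]],"turn":[0,0,0,0,0,0,0,0,0,0,0,0,0,0,0,0,0,0,0,0]}'
cat > g.py <<'E'
import sys
from h import *
s=env.state(); p=s['eef_pos']; yw=s['tcp_rot'][2]
X=np.array([np.cos(yw),np.sin(yw)]); Y=np.array([np.sin(yw),-np.cos(yw)])
t=list(map(float,sys.argv[1:3])); d=np.array(t)-p[:2]
print('t',s['t'],'pos',p.round(1),'yaw',yw,'open',s['opening'],'tool dx dy mm',d@X,d@Y)
E
python3 g.py 591.2 0.5
```

```text
t: 3.1
eef_pos: [566.3, 40.9, 400.5]
tcp_rot: [-3.141, -0.001, 2.883]
ft_force: [-0.2, 0.3, 0.3]
opening: 1.0
t 3.1 pos [566.3  40.9 400.5] yaw 2.883357531278999 open 0.9998439636223652 tool dx dy mm -34.40423550161927 -32.7446329073618
```

```bash
python3 -m inch '{"hand":[1,1],"delta_pos":[[-3.4,-3.3,0],[0,0,0]],"turn":[0,0]}'
python3 g.py 591.2 0.5
python3 - <<'E'
from h import *
c=viewer.get_calibration('wrist'); I,D=viewer.read_camera('wrist'); P=cloud(c,D)
cv2.imwrite('pics/w1.png',cv2.resize(I,None,fx=1.5,fy=1.5))
s=(P[...,2]>305)&(P[...,2]<318)&(np.hypot(P[...,0]-591,P[...,1])<30); print(s.sum(),P[s].mean(0) if s.any() else '')
H=np.hypot(P[...,0]-618,P[...,1]+31)
m=(P[...,2]>251)&(P[...,2]<262)&(I[...,2].astype(int)>I[...,0]+30)&(H<190)
k,L,st,ce=cv2.connectedComponentsWithStats(m.astype(np.uint8))
for i in range(1,k):
    if st[i,4]>200: print(st[i,4],cv2.minAreaRect(P[L==i][:,:2].astype(np.float32)))
E
```

```text
t: 3.3
eef_pos: [591.2, 0.3, 400.7]
tcp_rot: [-3.141, 0.0, 2.885]
ft_force: [-0.5, -0.3, -0.4]
opening: 1.001
t 3.3 pos [5.912e+02 3.000e-01 4.007e+02] yaw 2.8846311227959713 open 1.0013472148008096 tool dx dy mm 0.07382657377746696 0.22646347416011656
352 [5.89945584e+02 1.40185864e-01 3.09326912e+02]
3613 ((542.8998413085938, 55.046077728271484), (128.71473693847656, 22.238052368164062), 40.358341217041016)
3232 ((530.3753662109375, -105.96435546875), (22.508438110351562, 128.712646484375), 40.76249313354492)
619 ((700.1118774414062, 47.49706268310547), (22.68621253967285, 44.06303024291992), 41.168392181396484)
```

View pics/w1.png

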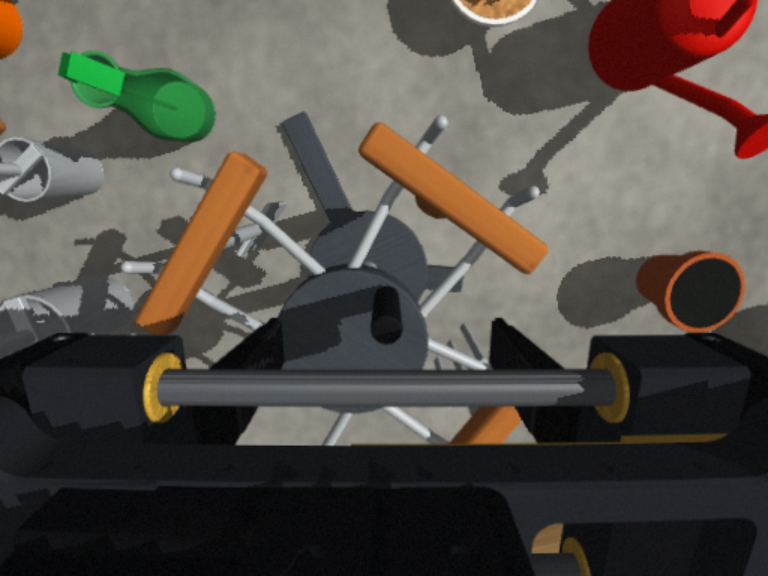

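```bash
python3 - <<'E'
from h import *
c=viewer.get_calibration('wrist'); I,D=viewer.read_camera('wrist'); P=cloud(c,D)
ax=np.array([618.2,-31.2])
r=np.hypot(P[...,0]-ax[0],P[...,1]-ax[1]); a=np.degrees(np.arctan2(P[...,1]-ax[1],P[...,0]-ax[0]))%360
f=(r>100)&(r<205)&(np.abs(a-190)<25)&(P[...,2]>6)&(P[...,2]<16)
for rr in range(105,205,12):
    k=f&(np.abs(r-rr)<6); print(rr,k.sum(),np.round([a[k].min(),np.median(a[k]),a[k].max()],1) if k.any() else '')
E
python3 -m inch '{"hand":[1,1,0,0,0,0,0,0],"delta_pos":[[0,0,2.5],[0,0,2.4],[0,0,0],[0,0,0],[0,0,0],[0,0,0],[0,0,0],[0,0,0]],"turn":[0,0,0,0,0,0,0,0]}'; python3 g.py 591.2 0.5
```

```text
105 107 [181.6 189.9 198.6]
117 120 [182.5 190.1 197.8]
129 120 [183.4 190.  197.1]
141 120 [183.7 189.9 196.1]
153 125 [184.5 189.9 195.7]
165 124 [184.7 189.9 195.2]
177 129 [185.1 190.1 194.9]
189 129 [185.7 190.2 194.9]
201 52 [186.1 190.4 194.6]
t: 4.2
eef_pos: [590.3, 1.8, 352.4]
tcp_rot: [3.141, 0.001, 2.886]
ft_force: [-0.6, -1.6, 0.1]
opening: 0.555
t 4.2 pos [590.3   1.8 352.4] yaw 2.885696424389934 open 0.5549408425058066 tool dx dy mm -1.178581469211636 -1.0355043483405262
```

```bash
python3 -m inch '{"hand":[0,0,0,0,0,0,0,0],"delta_pos":[[0,0,0],[0,0,0],[0,0,0],[0,0,0],[0,0,0],[0,0,0],[0,0,0],[0,0,0]],"turn":[0,0,0,0,0,0,0,0]}'; python3 g.py 591.2 0.5
python3 - <<'E'
from h import *
s=env.state(); p=s['eef_pos'][:2]; yw=2.885
X=np.array([np.cos(yw),np.sin(yw)]); Y=np.array([np.sin(yw),-np.cos(yw)])
A=np.array([618.4,-31.3])
v=p-A; print(np.hypot(*v),np.degrees(np.arctan2(v[1],v[0])))
t=np.radians(np.linspace(130.8,9.9,21)); C=np.c_[np.cos(t),np.sin(t)]*42
d=np.diff(C,axis=0); print([[round(float(e@X)/10,2),round(float(e@Y)/10,2),0] for e in d])
E
```

```text
t: 5.0
eef_pos: [590.5, 1.4, 352.0]
tcp_rot: [-3.141, 0.001, 2.886]
ft_force: [2.4, -5.5, -0.8]
opening: 0.158
t 5.0 pos [590.5   1.4 352. ] yaw 2.885646982598611 open 0.15836422855874044 tool dx dy mm -0.9296052790860396 -0.7223526116227901
43.021547541285 130.45831437041866
[[-0.27, 0.35, 0], [-0.31, 0.32, 0], [-0.34, 0.29, 0], [-0.37, 0.25, 0], [-0.39, 0.21, 0], [-0.41, 0.17, 0], [-0.43, 0.12, 0], [-0.44, 0.08, 0], [-0.44, 0.03, 0], [-0.44, -0.01, 0], [-0.44, -0.06, 0], [-0.43, -0.11, 0], [-0.42, -0.15, 0], [-0.4, -0.19, 0], [-0.37, -0.24, 0], [-0.35, -0.27, 0], [-0.32, -0.31, 0], [-0.28, -0.34, 0], [-0.25, -0.37, 0], [-0.21, -0.39, 0]]
```

```bash
python3 -m inch '{"hand":[0,0,0,0,0,0,0,0,0,0],"delta_pos":[[-0.27,0.35,0],[-0.31,0.32,0],[-0.34,0.29,0],[-0.37,0.25,0],[-0.39,0.21,0],[-0.41,0.17,0],[-0.43,0.12,0],[-0.44,0.08,0],[-0.44,0.03,0],[-0.44,-0.01,0]],"turn":[0,0,0,0,0,0,0,0,0,0]}'
python3 - <<'E'
from h import *
s=env.state(); v=s['eef_pos'][:2]-[618.4,-31.3]; print(np.hypot(*v),np.degrees(np.arctan2(v[1],v[0])))
E
```

```text
t: 6.0
eef_pos: [631.3, 8.8, 352.0]
tcp_rot: [-3.139, -0.002, 2.886]
ft_force: [-6.3, -8.2, 2.6]
opening: 0.162
42.10926663662159 72.12799492151694
```

```bash
python3 -m inch '{"hand":[0,0,0,0,0,0,0,0,0,0,0,0],"delta_pos":[[-0.44,-0.06,0],[-0.43,-0.11,0],[-0.42,-0.15,0],[-0.4,-0.19,0],[-0.37,-0.24,0],[-0.35,-0.27,0],[-0.32,-0.31,0],[-0.28,-0.34,0],[-0.25,-0.37,0],[-0.21,-0.39,0],[0,0,0],[0,0,0]],"turn":[0,0,0,0,0,0,0,0,0,0,0,0]}'
python3 - <<'E'
from h import *
s=env.state(); v=s['eef_pos'][:2]-[618.4,-31.3]; print(np.hypot(*v),np.degrees(np.arctan2(v[1],v[0])))
for n in ['top']:
    I,D=viewer.read_camera(n); c=viewer.get_calibration(n); P=cloud(c,D); cv2.imwrite('pics/top2.png',cv2.resize(I,None,fx=1.5,fy=1.5))
    m=(P[...,2]>246)&(P[...,2]<266)&(np.hypot(P[...,0]-618,P[...,1]+31)<190)&(I[...,2].astype(int)>I[...,0]+30)
    k,L,st,ce=cv2.connectedComponentsWithStats(m.astype(np.uint8))
    for i in range(1,k):
        if st[i,4]>40:
            print(st[i,4],cv2.minAreaRect(P[L==i][:,:2].astype(np.float32)))
E
```

```text
t: 7.2
eef_pos: [658.7, -23.0, 352.0]
tcp_rot: [-3.141, -0.002, 2.886]
ft_force: [-5.4, -4.6, 1.8]
opening: 0.164
41.157934056987195 11.66743038036623
255 ((639.7528686523438, -143.3780059814453), (127.39849853515625, 19.95252227783203), 11.626446723937988)
```

View pics/top2.png

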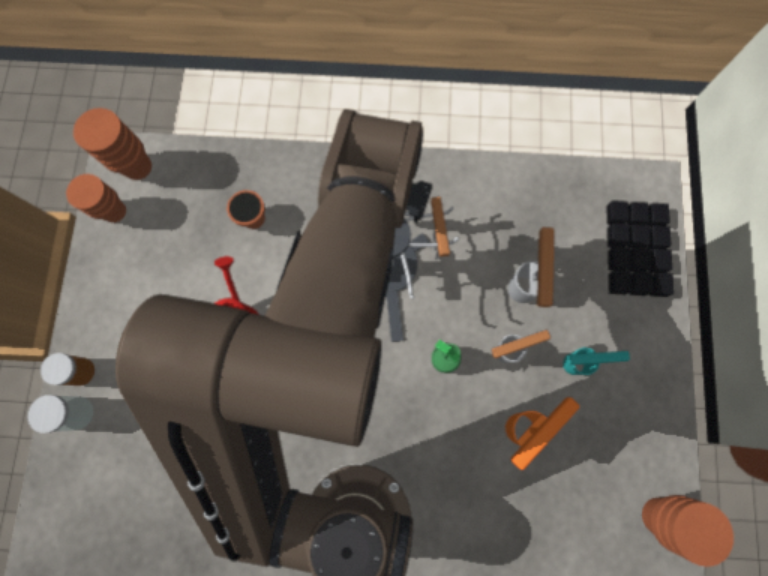

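```bash
python3 -m inch '{"hand":[0.6,0.6,0.6,0.6,0.7,0.8,0.8],"delta_pos":[[0,0,0],[0,0,0],[0,0,0],[0,0,0],[0,0,-2],[0,0,-3],[0,0,-2]],"turn":[0,0,0,0,0,0,0]}'; python3 g.py 413.7 -329.8
```

```text
t: 7.95
eef_pos: [659.5, -22.6, 423.8]
tcp_rot: [3.141, 0.001, 2.886]
ft_force: [0.4, 0.3, -0.2]
opening: 0.695
t 7.95 pos [659.5 -22.6 423.8] yaw 2.885944916012302 open 0.6948169031037595 tool dx dy mm 160.16357331403145 -359.4317999655284
```

```bash
python3 -m inch '{"hand":[1,1,1,1,1,1,1,1,1,1,1,1,1,1,1,1,1,1],"delta_pos":[[1.65,-3.6,0],[1.65,-3.6,0],[1.65,-3.6,0],[1.65,-3.6,0],[1.65,-3.6,0],[1.65,-3.6,0],[1.65,-3.6,0],[1.65,-3.6,0],[1.65,-3.6,0],[1.65,-3.6,0],[0,0,0],[0,0,0],[0,0,0],[0,0,0],[0,0,0],[0,0,0],[0,0,0],[0,0,0]],"turn":[0,0,0,0,0,0,0,0,0,0,0.14,0.14,0.14,0.14,0.14,0.14,0.09,0]}'; python3 g.py 409.1 -329.7
python3 - <<'E'
from h import *
c=viewer.get_calibration('wrist'); I,D=viewer.read_camera('wrist'); P=cloud(c,D)
cv2.imwrite('pics/w2.png',cv2.resize(I,None,fx=1.5,fy=1.5))
b=(P[...,2]>168)&(P[...,2]<190)&(np.hypot(P[...,0]-411,P[...,1]+335)<90)&(I[...,2].astype(int)>I[...,0]+30)
print(b.sum(),cv2.minAreaRect(P[b][:,:2].astype(np.float32)),np.median(P[b][:,2]))
I,D=viewer.read_camera('top'); c=viewer.get_calibration('top'); P=cloud(c,D)
m=(P[...,2]>246)&(P[...,2]<266)&(np.hypot(P[...,0]-618,P[...,1]+31)<190)&(I[...,2].astype(int)>I[...,0]+30)
k,L,st,ce=cv2.connectedComponentsWithStats(m.astype(np.uint8))
for i in range(1,k):
    if st[i,4]>40: print(st[i,4],cv2.minAreaRect(P[L==i][:,:2].astype(np.float32)))
cv2.imwrite('pics/top3.png',cv2.resize(I,None,fx=1.5,fy=1.5))
E
```

```text
t: 9.75
eef_pos: [408.8, -329.1, 422.0]
tcp_rot: [3.141, -0.0, 1.955]
ft_force: [-0.6, -0.5, -0.2]
opening: 0.998
t 9.75 pos [ 408.8 -329.1  422. ] yaw 1.9546342404949097 open 0.9983760421085894 tool dx dy mm -0.6545904481729975 0.08270471650695778
1588 ((411.1266784667969, -336.461181640625), (21.520233154296875, 128.25625610351562), 22.429224014282227) 175.39114397010417
285 ((730.620361328125, -8.298675537109375), (23.74656867980957, 127.08647918701172), 10.306060791015625)
264 ((641.0264892578125, -143.5836181640625), (129.6717529296875, 20.56279182434082), 11.035001754760742)
259 ((595.2269287109375, 81.38427734375), (129.5977325439453, 20.528242111206055), 11.361865043640137)
```

View pics/w2.png

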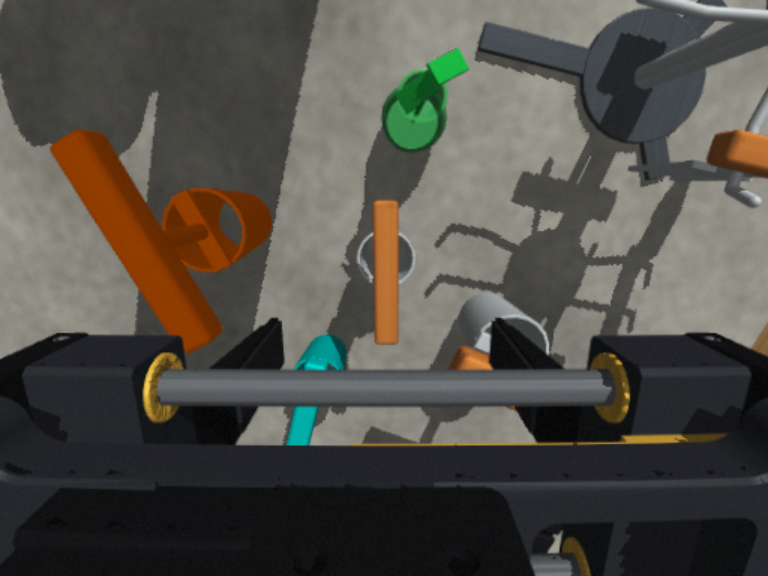

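View pics/top3.png

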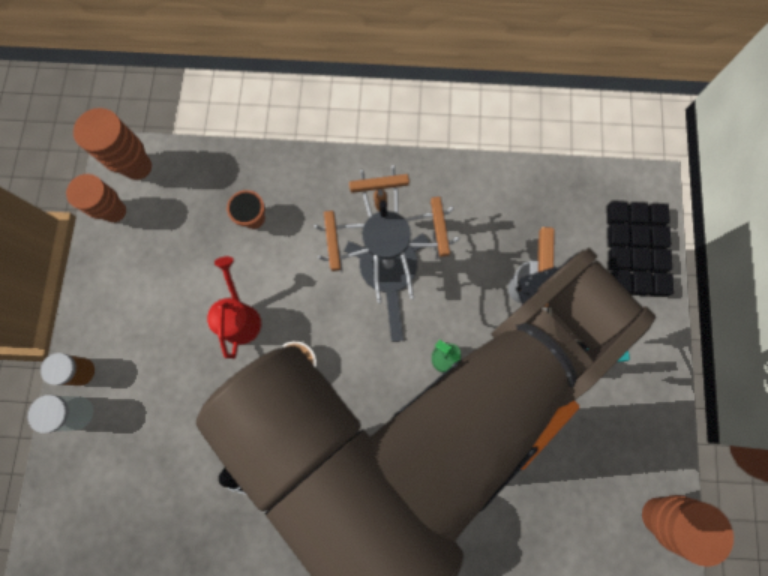

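```bash
python3 -m inch '{"hand":[0.8,0.8,0.8,0.8,0.8,0.8],"delta_pos":[[0,0,4],[0,0,4],[0,0,4],[0,0,3],[0,0,2],[0,0,0]],"turn":[0,0,0,0,0,0]}'
python3 - <<'E'
from h import *
I,D=viewer.read_camera('scene'); cv2.imwrite('pics/s4.png',cv2.resize(I[60:260,80:330],None,fx=3,fy=3,interpolation=cv2.INTER_CUBIC))
E
```

```text
t: 10.45
eef_pos: [408.2, -328.7, 249.7]
tcp_rot: [-3.14, -0.004, 1.958]
ft_force: [-0.1, 0.8, 0.2]
opening: 0.796
```

View pics/s4.png

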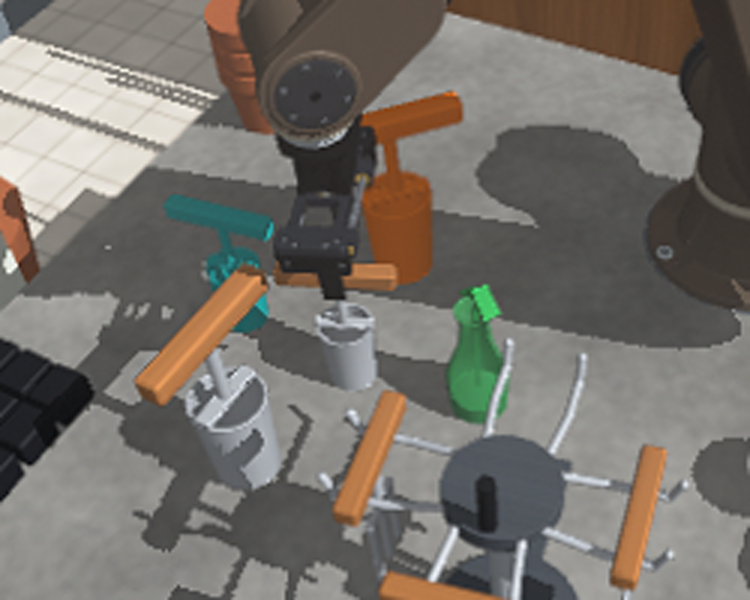

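```bash
python3 -m inch '{"hand":[0.8,0.8,0,0,0,0,0,0,0,0,0,0,0],"delta_pos":[[0,0,1.1],[0,0,1.1],[0,0,0],[0,0,0],[0,0,0],[0,0,0],[0,0,0],[0,0,0],[0,0,0],[0,0,0],[0,0,0],[0,0,0],[0,0,0]],"turn":[0,0,0,0,0,0,0,0,0,0,0,0,0]}'
python3 -m inch '{"hand":[0,0,0],"delta_pos":[[0,0,0],[0,0,-1],[0,0,-1]],"turn":[0,0,0]}'
```

```text
t: 11.8
eef_pos: [408.7, -329.2, 230.0]
tcp_rot: [3.142, -0.0, 1.956]
ft_force: [-1.1, 0.4, 1.6]
opening: 0.232
t: 12.1
eef_pos: [408.6, -329.1, 250.4]
tcp_rot: [-3.141, -0.001, 1.956]
ft_force: [0.3, -1.1, -3.0]
opening: 0.225
```

```bash
python3 -m inch '{"hand":[0,0,0,0,0,0,0,0],"delta_pos":[[0,0,-4],[0,0,-4],[0,0,-4],[0,0,-4],[0,0,-3],[0,0,0],[0,0,0],[0,0,0]],"turn":[0,0,0,0,0,0.09,0.097,0]}'; python3 g.py 420.6 -63.3
python3 - <<'E'
from h import *
I,D=viewer.read_camera('scene'); cv2.imwrite('pics/s5.png',cv2.resize(I[30:260,80:330],None,fx=3,fy=2.6,interpolation=cv2.INTER_CUBIC))
E
```

```text
t: 12.9
eef_pos: [408.5, -328.9, 440.8]
tcp_rot: [3.141, 0.0, 1.767]
ft_force: [-0.8, -0.1, -2.5]
opening: 0.228
t 12.9 pos [ 408.5 -328.9  440.8] yaw 1.7674400013077833 open 0.2281932357967411 tool dx dy mm 258.1010177251557 63.79417939599512
```

View pics/s5.png

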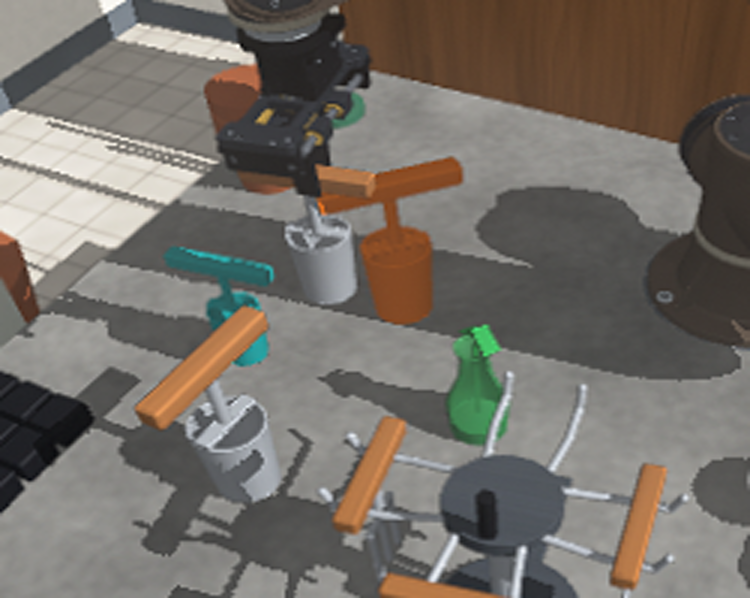

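```bash
python3 -m inch '{"hand":[0,0,0,0,0,0,0,0,0,0,0,0],"delta_pos":[[2.58,0.64,0],[2.58,0.64,0],[2.58,0.64,0],[2.58,0.64,0],[2.58,0.64,0],[2.58,0.64,0],[2.58,0.64,0],[2.58,0.64,0],[2.58,0.64,0],[2.58,0.64,0],[0,0,0],[0,0,0]],"turn":[0,0,0,0,0,0,0,0,0,0,0,0]}'; python3 g.py 420.6 -63.3
python3 - <<'E'
from h import *
I,D=viewer.read_camera('scene'); c=viewer.get_calibration('scene'); P=cloud(c,D)
cv2.imwrite('pics/s6.png',cv2.resize(I[60:280,180:380],None,fx=3.4,fy=2.7,interpolation=cv2.INTER_CUBIC))
m=(P[...,2]>330)&(P[...,2]<400)&(np.hypot(P[...,0]-420,P[...,1]+70)<90)&(I[...,2].astype(int)>I[...,0]+30)
q=P[m]; print(m.sum(), cv2.minAreaRect(q[:,:2].astype(np.float32)),np.percentile(q[:,2],[5,50,95]))
m=(P[...,2]>246)&(P[...,2]<266)&(np.hypot(P[...,0]-618,P[...,1]+31)<190)&(I[...,2].astype(int)>I[...,0]+30)
k,L,st,ce=cv2.connectedComponentsWithStats(m.astype(np.uint8))
for i in range(1,k):
    if st[i,4]>40: 
        q=P[L==i]; q=q[np.abs(q[:,2]-255)<4]; print(st[i,4],cv2.minAreaRect(q[:,:2].astype(np.float32)))
E
```

```text
t: 14.15
eef_pos: [420.7, -63.4, 440.2]
tcp_rot: [3.141, 0.0, 1.772]
ft_force: [0.3, 0.1, -3.0]
opening: 0.228
t 14.15 pos [420.7 -63.4 440.2] yaw 1.7722559996836935 open 0.22822301751364302 tool dx dy mm 0.08738009344978417 -0.03611546012377007
256 ((422.5574951171875, -70.88471221923828), (24.961135864257812, 128.75294494628906), 11.52413558959961) [367.33944092 381.68096377 387.93683703]
386 ((641.66259765625, -144.6319580078125), (129.0956268310547, 22.11754035949707), 12.22299575805664)
407 ((596.731201171875, 80.74378204345703), (129.4678955078125, 20.602317810058594), 11.36705493927002)
539 ((732.0680541992188, -8.903495788574219), (23.009794235229492, 127.24259948730469), 10.911870002746582)
```

View pics/s6.png

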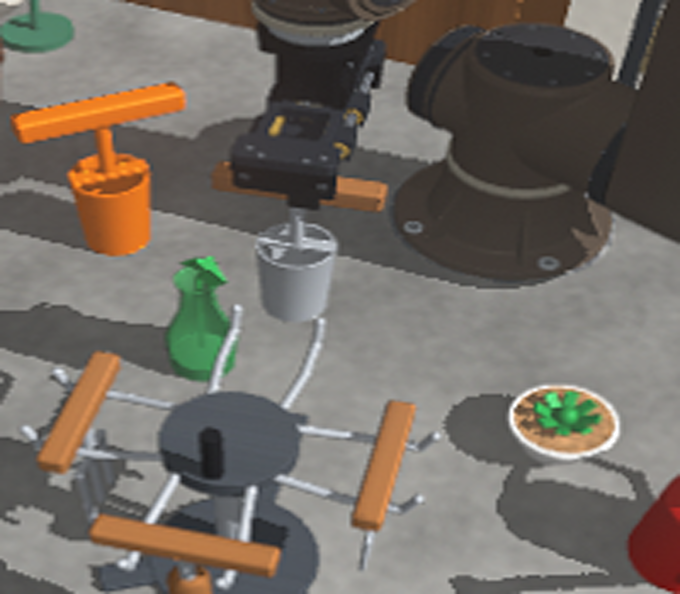

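```bash
python3 -m inch '{"hand":[0,0,0,0,0],"delta_pos":[[0,0,2.5],[0,0,2.5],[0,0,2.5],[0,0,2.2],[0,0,0]],"turn":[0,0,0,0,0]}'
python3 -m inch '{"hand":[0,0,0,0,0,0],"delta_pos":[[0,1.5,0],[0,1.5,0],[0,1.5,0],[0,1.5,0],[0,0,0],[0,0,0]],"turn":[0,0,0,0,0,0]}';  python3 g.py 504.1 -46.7
python3 - <<'E'
from h import *
I,D=viewer.read_camera('scene'); c=viewer.get_calibration('scene'); P=cloud(c,D)
cv2.imwrite('pics/s7.png',cv2.resize(I[90:290,180:360],None,fx=3.6,fy=2.9,interpolation=cv2.INTER_CUBIC))
m=(P[...,2]>268)&(P[...,2]<300)&(np.hypot(P[...,0]-485,P[...,1]+60)<90)&(I[...,2].astype(int)>I[...,0]+30)
q=P[m]; print(m.sum(), cv2.minAreaRect(q[:,:2].astype(np.float32)),np.percentile(q[:,2],[5,50,95]))
E
```

```text
t: 14.7
eef_pos: [420.0, -64.3, 341.0]
tcp_rot: [-3.138, -0.002, 1.768]
ft_force: [0.5, 0.5, -3.0]
opening: 0.228
t: 15.3
eef_pos: [480.0, -51.6, 343.0]
tcp_rot: [-3.141, -0.0, 1.77]
ft_force: [-0.6, -0.5, -2.6]
opening: 0.228
t 15.3 pos [480.  -51.6 343. ] yaw 1.7696264904499077 open 0.22826055202669224 tool dx dy mm 0.0667018967252111 24.612482708057115
185 ((482.7492370605469, -58.590187072753906), (23.524219512939453, 127.47161865234375), 11.235981941223145) [272.56373843 286.73605494 290.29430196]
```

View pics/s7.png

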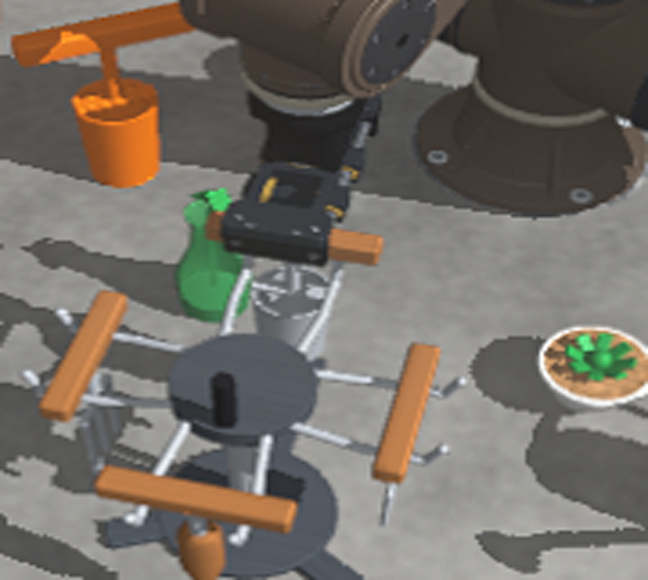

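```bash
python3 -m inch '{"hand":[0,0,0,0,0,0,0],"delta_pos":[[0,1.2,0],[0,1.2,0],[0,0,0],[0,0,1],[0,0,1],[0,0,0.8],[0,0,0]],"turn":[0,0,0,0,0,0,0]}';  python3 g.py 504.1 -46.7
python3 - <<'E'
from h import *
I,D=viewer.read_camera('scene'); c=viewer.get_calibration('scene'); P=cloud(c,D)
cv2.imwrite('pics/s8.png',cv2.resize(I[90:290,180:360],None,fx=3.6,fy=2.9,interpolation=cv2.INTER_CUBIC))
m=(P[...,2]>240)&(P[...,2]<300)&(np.hypot(P[...,0]-505,P[...,1]+54)<75)&(I[...,2].astype(int)>I[...,0]+30)
q=P[m]; print(m.sum(), cv2.minAreaRect(q[:,:2].astype(np.float32)),np.percentile(q[:,2],[5,50,95]))
m=(P[...,2]>246)&(P[...,2]<266)&(np.hypot(P[...,0]-618,P[...,1]+31)<190)&(I[...,2].astype(int)>I[...,0]+30)
k,L,st,ce=cv2.connectedComponentsWithStats(m.astype(np.uint8))
for i in range(1,k):
    if st[i,4]>40: 
        q=P[L==i]; q=q[np.abs(q[:,2]-255)<4]; print(st[i,4],cv2.minAreaRect(q[:,:2].astype(np.float32)))
E
```

```text
t: 16.05
eef_pos: [502.6, -47.1, 313.5]
tcp_rot: [-3.139, -0.001, 1.769]
ft_force: [0.5, -0.5, -2.9]
opening: 0.23
t 16.05 pos [502.6 -47.1 313.5] yaw 1.7686271026302702 open 0.22967741281150397 tool dx dy mm 0.11867471476714499 1.6004268410871312
181 ((495.93841552734375, -56.096160888671875), (43.18109130859375, 128.0240020751953), 10.467353820800781) [245.03555823 257.60095842 261.1154657 ]
130 ((497.3663330078125, -9.270004272460938), (23.391109466552734, 37.16316223144531), 1.7614723443984985)
389 ((641.4967651367188, -144.74411010742188), (130.74131774902344, 22.23619270324707), 12.26392936706543)
408 ((595.592529296875, 80.57298278808594), (132.1421356201172, 20.540538787841797), 11.278610229492188)
531 ((732.20068359375, -9.20556640625), (22.310977935791016, 127.22685241699219), 11.030948638916016)
```

View pics/s8.png

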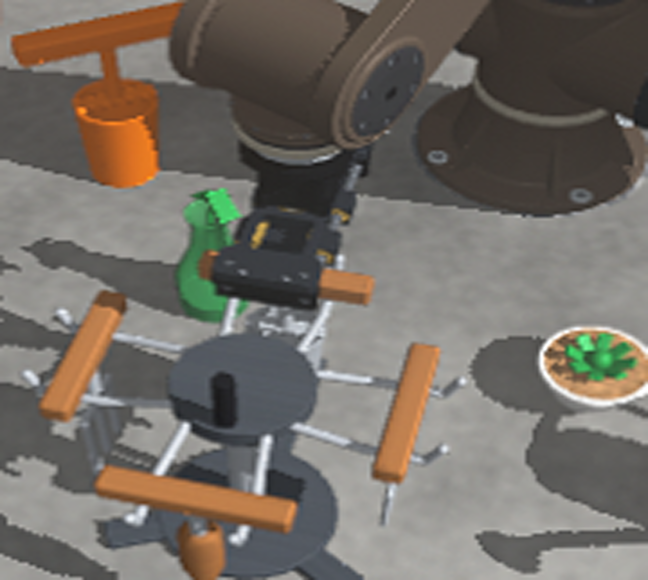

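```bash
python3 -m inch '{"hand":[0,0,0,0],"delta_pos":[[0,0,0.1],[0,0,0.1],[0,0,0.1],[0,0,0]],"turn":[0,0,0,0]}';  python3 -m inch '{"hand":[0,0,0],"delta_pos":[[0,0,0.1],[0,0,0],[0,0,0]],"turn":[0,0,0]}'
```

```text
t: 16.5
eef_pos: [503.1, -47.1, 312.0]
tcp_rot: [3.141, -0.0, 1.769]
ft_force: [-0.1, -0.9, -3.8]
opening: 0.228
t: 16.8
eef_pos: [503.1, -47.1, 311.0]
tcp_rot: [3.141, -0.0, 1.769]
ft_force: [-0.2, -0.5, -3.0]
opening: 0.224
```

```bash
python3 -m inch '{"hand":[0,0,0],"delta_pos":[[0,0,0.1],[0,0,0],[0,0,0]],"turn":[0,0,0]}';  python3 -m inch '{"hand":[0,0,0],"delta_pos":[[0,0,0.1],[0,0,0],[0,0,0]],"turn":[0,0,0]}'
```

```text
t: 17.1
eef_pos: [503.1, -47.2, 310.1]
tcp_rot: [3.141, 0.0, 1.769]
ft_force: [0.2, -0.6, -1.9]
opening: 0.229
t: 17.4
eef_pos: [503.1, -47.2, 309.9]
tcp_rot: [3.141, 0.001, 1.769]
ft_force: [-2.5, 0.8, 7.4]
opening: 0.23
```

```bash
python3 -m inch '{"hand":[0.28,0.32,0.4,0.5,0.6,0.6,0.6],"delta_pos":[[0,0,0],[0,0,0],[0,0,0],[0,0,0],[0,0,0],[0,0,0],[0,0,0]],"turn":[0,0,0,0,0,0,0]}'
python3 - <<'E'
from h import *
I,D=viewer.read_camera('scene')
cv2.imwrite('pics/s9.png',cv2.resize(I[90:290,180:360],None,fx=3.6,fy=2.9,interpolation=cv2.INTER_CUBIC))
E
```

```text
t: 18.1
eef_pos: [503.1, -47.1, 309.0]
tcp_rot: [-3.142, -0.0, 1.769]
ft_force: [-0.1, -0.1, 0.0]
opening: 0.593
```

View pics/s9.png

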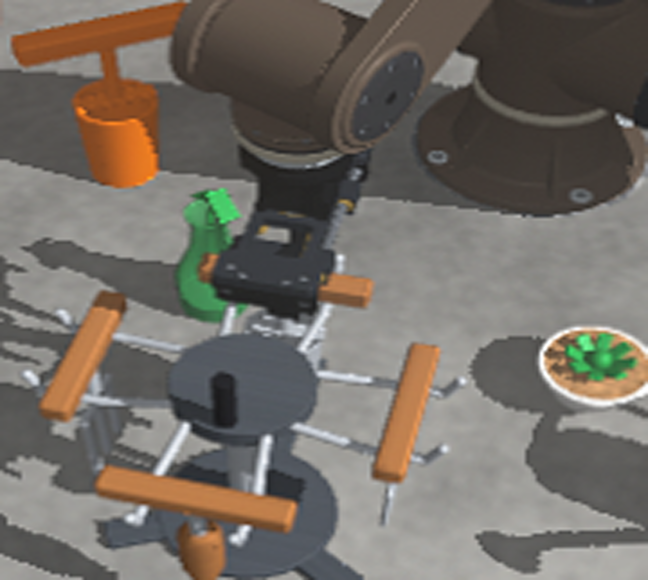

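Hanging and stable. Lift straight up, then check.

```bash
python3 -m inch '{"hand":[0.6,0.6,0.6,0.6,0.6,0.6,0.6],"delta_pos":[[0,0,-1],[0,0,-2],[0,0,-3],[0,0,-4],[0,0,-4],[0,0,-4],[0,0,0]],"turn":[0,0,0,0,0,0,0]}'
python3 - <<'E'
from h import *
for n in ['scene','wrist']:
    c=viewer.get_calibration(n); I,D=viewer.read_camera(n); P=cloud(c,D)
    cv2.imwrite(f'pics/f_{n}.png',cv2.resize(I[90:290,180:360],None,fx=3.6,fy=2.9,interpolation=cv2.INTER_CUBIC) if n=='scene' else cv2.resize(I,None,fx=1.5,fy=1.5))
    m=(P[...,2]>248)&(P[...,2]<266)&(np.hypot(P[...,0]-618,P[...,1]+31)<190)&(I[...,2].astype(int)>I[...,0]+30)
    k,L,st,ce=cv2.connectedComponentsWithStats(m.astype(np.uint8))
    for i in range(1,k):
        if st[i,4]>40: 
            q=P[L==i]; z=np.median(q[:,2]); q=q[np.abs(q[:,2]-z)<4]; print(n,st[i,4],z,cv2.minAreaRect(q[:,:2].astype(np.float32)))
E
```

```text
t: 18.85
eef_pos: [503.2, -47.1, 494.7]
tcp_rot: [3.133, 0.004, 1.769]
ft_force: [-0.6, 0.8, -0.5]
opening: 0.598
scene 371 254.82340933164278 ((506.10101318359375, -54.05426788330078), (24.07851791381836, 126.86003875732422), 11.27885913848877)
scene 376 255.06378418818895 ((641.5250244140625, -144.98806762695312), (129.72384643554688, 21.73632049560547), 11.982889175415039)
scene 403 255.2443843595221 ((596.7926025390625, 80.80587768554688), (130.17127990722656, 20.515670776367188), 11.24661636352539)
scene 508 254.80442353620668 ((732.7739868164062, -9.36370849609375), (23.32404899597168, 127.54278564453125), 11.302383422851562)
wrist 2094 255.43508674490607 ((594.6176147460938, 80.6436767578125), (129.6959686279297, 21.769039154052734), 11.355518341064453)
wrist 1664 255.3777794406744 ((504.88427734375, -54.99909210205078), (21.425214767456055, 128.9207000732422), 11.697503089904785)
wrist 1777 255.2534930628076 ((729.3506469726562, -8.947395324707031), (24.341304779052734, 127.01593780517578), 11.702493667602539)
```

View pics/f_scene.png

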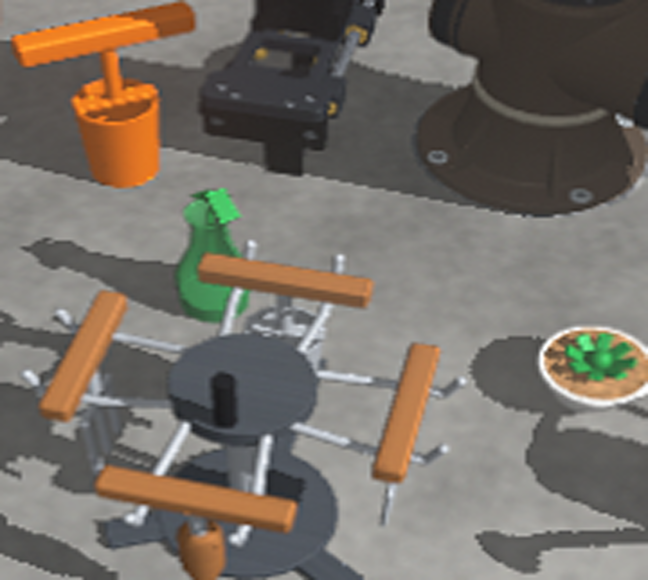

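View pics/f_wrist.png

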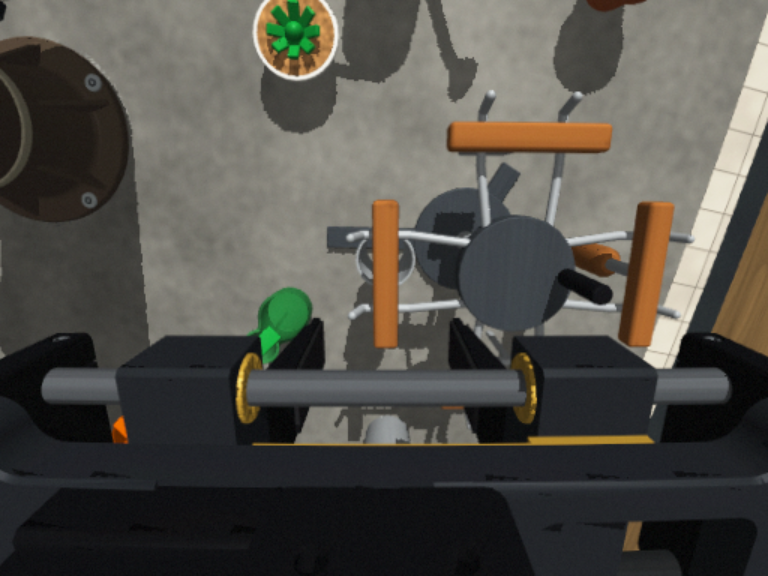

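```bash
python3 -m inch '{"hand":[0.6,0.6,0.6],"delta_pos":[[0,0,0],[0,0,0],[0,0,0]],"turn":[0,0,0]}'; python3 -c "
from cell import ticket
print(ticket.job_done())"
```

```text
t: 19.25
eef_pos: [503.1, -47.2, 488.2]
tcp_rot: [-3.14, -0.001, 1.769]
ft_force: [-0.5, -0.1, -0.1]
opening: 0.598
the job is handed in; nothing more can be done
None
```

The bulb planter hangs on the forward hook and the job is handed in, at about 19 s of the 58 s allowed. No verdict was reported.

**What I did:** I turned the carousel about 119° clockwise by its spinner knob while the planter stood on the bench. I then picked the small wooden-handled planter up by its bar, carried it high past the vase, slid it in from the front over the prong ends and lowered it. It touched down with the handle centre at about 245 mm, as predicted. I let go and lifted clear.

**Last checks:**
- **Bar height:** the top is at about 255 mm, level with the three fixed tools.
- **Bar position:** the centre measured (506, -54) mm in the scene camera and (505, -55) mm in the wrist camera. My computed hook seat is (505.4, -53.8) mm.
- **Squareness:** the bar is within about 0.5° of square to the hook.
- **Carousel:** it is about 1.4° past exact forward, roughly 3 mm at the hook against 25 mm allowed.
- **Robot:** the gripper is well clear of the planter, with the wrist force near zero.
- **Other things:** the vase and bowl look unmoved in the last pictures. I did not re-measure the can and pot at the end, but the arm never came near them and the forces it read were small throughout.

None of the checks failed; where two cameras measured the same thing they agreed to about 1 to 3 mm.

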